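# Dock the softener refill on the tilted filling nipple

## Task

Unlock the dosing unit in the tray: draw its locking pin right out of the bore by the knob and lay the pin in the open notch along the front of the dock, same way round, and let go of it. Then take the frosted refill bottle, which stands on its coupler cap in the round rest, press the coupler squarely over the tilted filling nipple until the wire clip snaps over it, push on until it is fully home on the face, and finish still gripping the bottle and holding it home against the valve spring. Leave the other things in the tray alone.

Things in the scene. Friction and masses are not known exactly. Their poses are not given: they have to be found in the camera images.
- dock: Filling dock, fixed: aluminium block 60 mm wide (y +-30) with a steel face on top that slopes 25 deg down to the front (-x); white pump housing behind (x 44 to 102, y -55 to +28, 86 high). Origin: on the tray floor (6 mm above the table) below the middle of the face. x: to the dock's back, y: to the side of the pin's knob, z up. Turned up to 0.35 rad. Ledge with the notch: x -66 to -40.
- bore (a point): Mouth of the pin's bore in the dock's side face (y = +30 of the dock), 59 mm above the tray floor; axes as the dock's. The bore is 10 mm square and runs level along the dock's y, right through the block under the nipple. The pin lies on its floor, 1 mm below this axis, and blocks the valve stem. Beyond this face (to +y) is free space.
- nipple_base (a point): Middle of the sloping 56 x 56 mm face, foot of the nipple, 75 mm above the tray floor. z: the nipple's axis, square to the face, leaning 25 deg to the dock's front; y: the dock's y. The steel nipple is 18 mm thick to z = 22 mm and tapers to 12 mm at its tip, z = 26 mm. A sprung valve stem, 8 mm thick, stands out of it to z = 36 mm.
- clip (a point): On the nipple's axis at the height of the wire clip, 15.5 mm above the face; axes as nipple_base. Two steel wires 4 mm thick run along x at y = +-19 mm and spring apart up to 7 mm. Passing the coupler's bead takes about 5 to 12 N, between 14 and 6 mm before home; then they snap in above the bead, leaving 4 to 5 mm slack to home. Guide posts at x +-22, y +-22 end 20 mm above the face.
- valve (a joint): How far the valve stem is pressed in, in m: 0 shut, about 0.008 to 0.009 with the coupler fully home. Its spring gives 2 N at first touch (9 mm before home) and about 12 N at home. With the pin in its bore it stays near 0 and the coupler cannot latch.
- pin: Locking pin, about 28 g: steel shaft 8 mm thick, 58 mm long, and a black ribbed round knob 18 mm thick, 28 mm long. Origin: on the axis where they meet; y points from shaft to knob (knob y 0 to 28, shaft to -58 mm). It starts level in the bore along the dock's y, origin 8 mm outside the block and 64 mm above the table; 50 mm of shaft are inside, so draw it over 50 mm along the dock's +y.
- notch (a point): Where the pin's origin lies when parked, knob to the dock's +y, axis along the dock's y, 54 mm above the table; axes as the dock's. The notch is a straight groove along y in the ledge, 46 mm long, ending 8 mm short of this point on its -y side; 10 mm wide, flared to 22 mm at the open top 10 mm above this point; floor 4 mm below it. The knob hangs free beyond the end.
- bottle: Refill bottle, frosted plastic, 171 mm tall, about 0.22 kg, standing coupler down in the rest. Origin: middle of the coupler's mouth, at the bottom; z: along the bottle away from the mouth (up at the start). Home on the nipple, this origin is at nipple_base with z along its z. Body: flat-sided block, 46 mm across x, 60 mm across y, from z = 64 to 170 mm.
- coupler (a point): Top of the coupler's bore, 27 mm inside its mouth on the bottle's axis: the insert that pushes the stem. Axes as the bottle's. Bore 26 mm wide at the mouth, 21 mm from 6 mm depth on. Outside: 31 mm at the mouth, 39 mm bead 6 to 9 mm from the mouth, 33 mm up to 30 mm, then the ribbed twist cap, 43 mm wide, to 46 mm.
- bottle_grip (a point): Good point to grip the bottle: on its axis 150 mm from the mouth, fingers closing along the bottle's x across the 46 mm flat sides (the body ends 20 mm above). Axes as the bottle's.
- rest: Fixed round grey cup in which the bottle stands, on a 62 mm square foot: 50 mm wide outside, 44 mm inside, rim 26 mm and inner floor 6 mm above its origin, which is under its middle on the tray floor, 6 mm above the table.
- peg_basket: Blue basket of clothes pegs, 110 x 150 mm, 65 mm high with a handle to 104 mm; origin under its middle. Leave alone.
- jug: White ceramic measuring jug, 92 mm wide, 105 mm high, handle on its +y side; origin under its middle. Leave alone.
- detergent: Upright frosted round bottle with a white twist cap and a paper label, 60 mm wide, 142 mm high; origin under its middle. Leave alone.
- knob: Loose wooden cupboard-door knob, 36 mm wide, 32 mm high, standing on its foot; origin under its middle. Leave alone.
- spring_clip: Stainless spring clip lying flat, 62 x 15 mm, 14 mm high; origin under its middle. Leave alone.
- peg: Wooden clothes peg lying flat, 73 x 11 mm, 13 mm high; origin under its middle. Leave alone.
- brush: Wooden scrubbing brush lying bristles down, 150 x 42 mm, 36 mm high; origin under its middle. Leave alone.
Mind the look-alikes: they are no part of the job. What is shaped like the bottle but blue is not meant.

How it is judged (in metres and radians):
On the way, in this order (a step that is already met when the one before it is completed fails the run):
1. the pin is drawn right out of its bore ((y of pin in the frame of dock above 0.087 m or z of pin in the frame of dock above 0.09 m)), for 0.1 s.
2. the pin lies parked in the notch and has been let go (x of pin in the frame of notch between -0.004 and 0.004 m and y of pin in the frame of notch between -0.014 and 0.014 m and z of pin in the frame of notch between -0.003 and 0.003 m and angle between the y axis of pin and the y axis of dock, either way round below 0.1 rad and contact force between the fingers and pin below 0.05 N), for 0.2 s.
3. the coupler is pressed squarely onto the nipple past the snap of the wire clip (angle between the z axis of bottle and the z axis of nipple_base, either way round below 0.1 rad and x of bottle in the frame of nipple_base between -0.003 and 0.003 m and y of bottle in the frame of nipple_base between -0.003 and 0.003 m and z of bottle in the frame of nipple_base below 0.005 m), for 0.1 s.
At the end, for the whole second after the job is handed in: For the last second: coupler mouth within 2.5 mm of the face, 3 mm of the axis and 0.1 rad of square, stem in over 6.5 mm, bottle pushing the dock with over 6 N, gripped (over 3 N) and still; pin in the notch within 4 mm across, 14 mm along, 3 mm in height, 0.1 rad, not touched by the fingers (all of step 2 and angle between the z axis of bottle and the z axis of nipple_base, either way round below 0.1 rad and x of bottle in the frame of nipple_base between -0.003 and 0.003 m and y of bottle in the frame of nipple_base between -0.003 and 0.003 m and z of bottle in the frame of nipple_base below 0.0025 m and value of joint valve above 0.0065 m and contact force between bottle and dock above 6 N and contact force between the fingers and bottle above 3 N and linear speed of bottle below 0.02 m/s); the arm keeps its last pose, push and grip.
It fails at once if another thing in the tray is pushed more than 30 mm or tipped over (distance of any of peg_basket, jug, detergent, knob, spring_clip, peg, brush from where it was at the start of the episode above 0.03 m or angle between any of peg_basket, jug, detergent, knob, spring_clip, peg, brush's own z axis and vertical above 0.6 rad).
It fails at once if the refill bottle is knocked over or dropped (angle between bottle's own z axis and vertical above 1 rad).
It also fails if it takes over 48 s, if anything falls off the work surface, if the arm or the gripper's body presses on something with over 40 N, if the wrist force passes 120 N, or if a joint passes its speed limit or range.

## Robot

A 6-joint arm with a two-finger parallel gripper is mounted at the origin on the work surface. World frame = base frame: x ahead of the robot, y to its left, z up, the work surface at z = 0. Lengths are in mm, angles in rad, forces in N, time in s.
With the tool pointing down it reaches from about 150 to 775 mm from the base axis. Payload 6.1 kg.
Tool frame: the origin (TCP) lies midway between the tips of the shut fingers; the grasp point (between the pads) lies robot.grasp_offset behind it (robot.grasp_offset is the distance from the TCP to the grasp point, in mm); z points along the fingers, y is the line along which they close (so a half turn about z gives the same grasp; the last joint's range is limited). The gripper opens to 85 mm and grips with 20 to 120 N. Pads are 22 mm wide; open, the fingers measure 114 mm over their backs; the gripper's body (76 mm by 85 mm) begins 54 mm behind the grasp point. The pads swing forward as they close: fully open they stand 13 mm farther back than shut.
Start: joints at [1.201, 0.126, -0.04, 1.405, 0, 1.571], TCP at [189.743, 489.496, 231.295] pointing down, gripper open.
Joint ranges: [-2.72, 2.72], [-0.95, 1.95], [-1.27, 1.35], [-1.78, 2.02], [-1.46, 1.47], [-3.14, 3.14]. Speed limits (rad/s): [2.39, 2.39, 3.01, 3.14, 3.14, 3.14].

## Interface

Orientations are given as [roll, pitch, yaw] about the fixed x, y, z axes, in that order (R = Rz(yaw) Ry(pitch) Rx(roll)).
In Python, from bench import robot gives the robot as it stands. Calls block until the motion is done:
- robot.reach(position, orientation): joint-space move of the TCP to a pose.
- robot.move_straight(position, attitude=None, rate=150): straight line of the TCP; attitude=None keeps the orientation; rate is the mean speed in mm/s.
- robot.move_j(angles): joint-space move.
- robot.gripper_to(opening, grasp_force=None): opening from 0.0 (shut) to 1.0 (fully open); grasp_force is the grip in N (None keeps the last); returns when the fingers have stopped.
- robot.hold(seconds).
- robot.solve_ik(position, orientation): joint angles nearest the present ones, or None.
- robot.get_state(): the state.
- robot.capture(name): name is "scene" or "side" or "wrist"; returns the picture (480x640x3 uint8, blue, green, red); there is no depth.
- robot.camera_model(name): a dict with "fx", "fy", "cx", "cy" (pixels), "distortion" ([k1, k2, p1, p2, k3] as OpenCV has them; the pictures are not rectified), "R" (3x3) and "t" (3): a world point X has camera coordinates R X + t; the wrist camera has in their place "tool_from_camera" (4x4, takes a point from camera to tool coordinates, whose origin is the TCP and whose axes are the flange's). Camera axes: x right, y down, z forward; pixel columns grow to the right and rows downward; lengths in mm; the calibration is good to about 2 mm. A picture is of the moment at which its call begins: read the wrist's pose just before it. camera_model takes no time and is no camera call.
A pose or a line that the arm cannot do raises robot.Unreachable and nothing moves.
- robot.sign_off(): hands the job in; it is judged then, once.
Trained networks look in the newest picture that a camera, given by its name, has taken for a name from the list of things; names that differ only in an ending like _2 or _b are one class to them, and where a whole thing is asked for, a point or a joint stands for the part that bears it (a point fixed in the world has none). Each returns a list of dicts, best first, with "score" (0 to 1); they miss things now and then, are a little off and sometimes report something else, mostly with a low value. They report only what shows in the picture. A call takes as long as a camera call. They do not tell look-alikes from the thing itself.
- robot.trace(camera, thing): "region" (480x640 bool, what is visible of it).
- robot.spot_point(camera, thing): "point" ([x, y, z] in mm, in world coordinates, good to about 4 mm: a listed point, or the origin of a listed thing).
The state is a dict: "t": time; "joints": joint angles; "joint_velocities": joint speeds; "tau": joint torques, N m; "tcp_pos": TCP position; "orientation": TCP orientation; "wrist_force": force on the tool from outside, world axes, zero at the start; "torque": the same for the moment, N m; "gripper_width": opening from 0.0 (shut) to 1.0 (fully open); "grasp_force": force on a finger pad.
Only numpy, scipy, OpenCV 4.12 (cv2) and the standard library are available. Lean on these libraries where they do the work, as an engineer would, in place of code of your own. Each camera call takes 0.05 s, during which the arm holds its last target. There are 200 camera calls.

## Working session

There is one attempt and no reset: what is moved stays moved. The work goes in short steps, each a Python script; the robot and the scene stay as the last script left them, time stands still between calls to the robot, and variables do not carry over. Pictures are saved under pics/ and viewed, at most 10 in all, crops included, and the job is handed in when it is done.

```bash
mkdir -p pics; ls; python3 - <<'E'
from bench import robot
import cv2,numpy as np
for c in ["scene","side"]:
    im=robot.capture(c); cv2.imwrite(f"pics/{c}0.png",im)
    m=robot.camera_model(c); print(c,m)
    for th in ["dock","bore","nipple_base","clip","notch","pin","bottle","coupler","bottle_grip","rest"]:
        try:
            r=robot.spot_point(c,th); print(th,[(np.round(d["point"],1).tolist(),round(d["score"],2)) for d in r[:3]])
        except Exception as e: print(th,e)
print(robot.camera_model("wrist"),robot.grasp_offset,robot.get_state())
E
```

```text
pics
scene {'fx': 470.2063686807153, 'fy': 470.2063686807153, 'cx': 323.5397342668343, 'cy': 237.86372585170434, 'distortion': array([-0.07116765,  0.        ,  0.        ,  0.        ,  0.        ]), 'R': array([[ 0.68073251,  0.73244316,  0.01141361],
       [ 0.61799766, -0.56586198, -0.54578302],
       [-0.39329652,  0.37858583, -0.83784881]]), 't': array([-336.73009225, -268.59041753, 1383.87025619])}
dock [([532.3, 144.2, 2.4], 0.81), ([739.0, -236.1, 9.7], 0.45)]
bore [([533.3, 177.1, 68.4], 0.69), ([477.3, 186.3, 50.8], 0.22)]
nipple_base [([530.4, 145.9, 80.7], 0.79)]
clip [([520.9, 146.0, 95.8], 0.59)]
notch [([474.5, 183.6, 52.9], 0.69)]
pin [([536.2, 183.4, 62.4], 0.36), ([748.5, 27.4, 7.1], 0.28)]
bottle [([273.7, -221.1, 1.9], 0.95), ([501.2, -174.9, 10.4], 0.94), ([238.7, -413.7, 1.1], 0.56)]
coupler [([274.3, -219.5, 27.2], 0.81), ([238.8, -412.8, 27.6], 0.81), ([497.6, -178.4, 39.9], 0.57)]
bottle_grip [([279.5, -224.5, 149.8], 0.75), ([241.4, -414.5, 149.9], 0.7), ([503.4, -175.2, 160.6], 0.56)]
rest [([501.5, -179.7, 7.1], 0.73)]
side {'fx': 469.81543958415483, 'f
[... 1619 characters left out ...]
00000000003 {'t': 1.1, 'joints': array([ 1.20099571e+00,  1.25773112e-01, -3.95827135e-02,  1.40537972e+00,
       -3.10229034e-05,  1.57083031e+00]), 'joint_velocities': array([ 0.00245177,  0.00064906, -0.00045524, -0.00195756, -0.0010999 ,
        0.00048794]), 'tau': array([ 1.83394841e-03, -4.35715699e+01,  3.53096294e+01,  1.46574013e-03,
        1.85437091e-05, -5.90790776e-06]), 'tcp_pos': array([189.75841854, 489.50475382, 231.31656741]), 'orientation': array([3.14153187e+00, 3.10208379e-05, 2.77175806e+00]), 'wrist_force': array([ 0.77157207,  0.29316984, -0.71311505]), 'torque': array([ 0.01621893, -0.007585  ,  0.01827012]), 'grasp_force': 0.0, 'gripper_width': 0.998985180588365}
```

View pics/scene0.png

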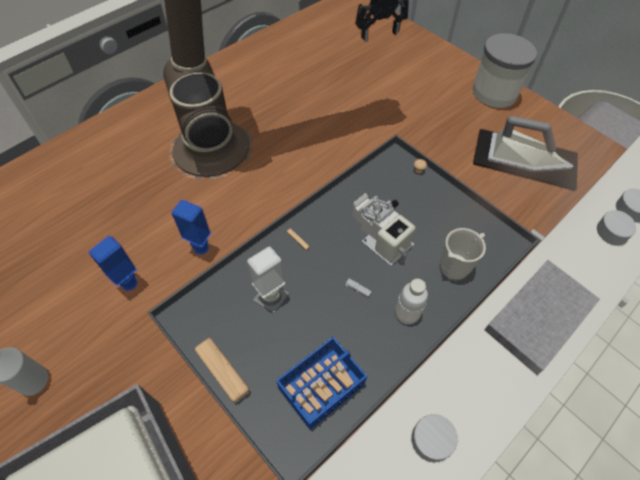

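View pics/side0.png

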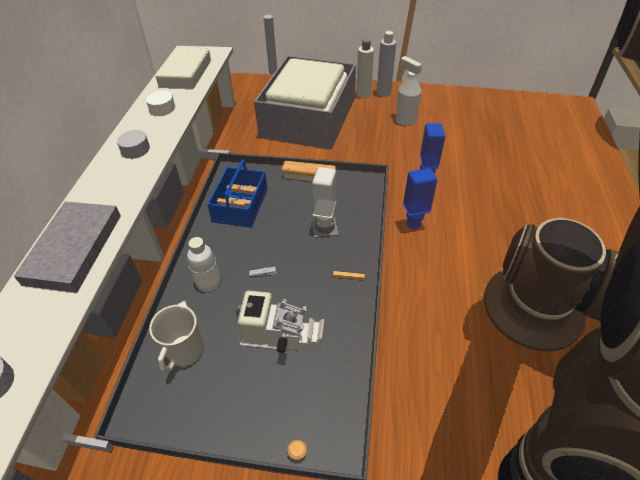

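The frosted bottle stands in the grey rest at about (500, -179) (scene pixel 267,280; side pixel 324,200). The blue ones are decoys. The dock is at scene pixel (385,225), with the pin's knob at (395,204). Next I'll take close wrist views.

```bash
cat > h.py <<'E'
from bench import robot
import cv2,numpy as np,json
from scipy.spatial.transform import Rotation as Ro
def T_tool():
    s=robot.get_state(); T=np.eye(4); T[:3,:3]=Ro.from_euler('xyz',s["orientation"]).as_matrix(); T[:3,3]=s["tcp_pos"]; return T
def wristcam():
    "R,t (world->cam), K, dist"
    m=robot.camera_model("wrist"); C=np.linalg.inv(T_tool()@m["tool_from_camera"])
    return C[:3,:3],C[:3,3],np.array([[m["fx"],0,m["cx"]],[0,m["fy"],m["cy"]],[0,0,1]]),np.array(m["distortion"])
def proj(P,c):
    return cv2.projectPoints(np.float64(P).reshape(-1,1,3),cv2.Rodrigues(c[0])[0],c[1],c[2],c[3])[0].reshape(-1,2)
def save(n,c): np.savez(n,R=c[0],t=c[1],K=c[2],d=c[3])
def load(n): z=np.load(n+".npz"); return z["R"],z["t"],z["K"],z["d"]
E
python3 - <<'E'
from h import *
def shot(n,pos,yaw,things):
    robot.reach(pos,[np.pi,0,yaw]); robot.hold(.3)
    c=wristcam(); im=robot.capture("wrist"); cv2.imwrite(f"pics/{n}.png",im); save(n,c)
    for th in things:
        r=robot.spot_point("wrist",th); print(n,th,[(np.round(d["point"],1).tolist(),round(d["score"],2)) for d in r[:2]])
    return im
D=["dock","bore","nipple_base","clip","notch","pin"]
a=shot("A",[525,190,200],np.pi/2,D)
b=shot("B",[500,160,200],3.0,D)
c=shot("C",[500,-180,300],np.pi/2,["bottle","coupler","bottle_grip","rest"])
for th in ["bottle"]:
    for i,d in enumerate(robot.trace("wrist",th)[:1]): 
        cv2.imwrite("maskC.png",d["region"].astype(np.uint8)*255); print(d["score"],d["region"].sum())
print(robot.get_state()["t"])
E
```

```text
A dock [([530.0, 147.8, 7.7], 0.86)]
A bore [([534.5, 175.7, 61.8], 0.94), ([628.9, -11.6, 8.0], 0.59)]
A nipple_base [([527.0, 144.1, 83.3], 0.58)]
A clip [([523.1, 145.4, 99.8], 0.56)]
A notch [([470.9, 185.5, 52.8], 0.63)]
A pin [([536.3, 188.4, 65.9], 0.68)]
B dock [([530.5, 143.2, 7.1], 0.9)]
B bore [([535.1, 173.9, 64.7], 0.7), ([498.2, -181.3, 6.8], 0.15)]
B nipple_base [([525.3, 148.0, 83.1], 0.71)]
B clip [([524.8, 144.1, 98.7], 0.69)]
B notch [([472.5, 184.1, 50.3], 0.8)]
B pin [([537.7, 186.9, 64.8], 0.78)]
C bottle [([498.3, -182.4, 14.5], 0.87), ([274.1, -225.8, 2.5], 0.61)]
C coupler [([273.3, -219.9, 28.1], 0.82)]
C bottle_grip [([277.0, -217.3, 149.9], 0.89), ([501.4, -177.2, 160.5], 0.74)]
C rest []
0.97 5239
7.3
```

View pics/A.png

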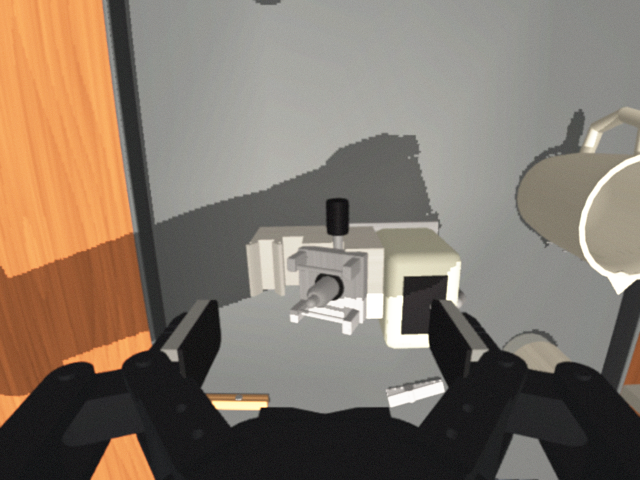

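View pics/B.png

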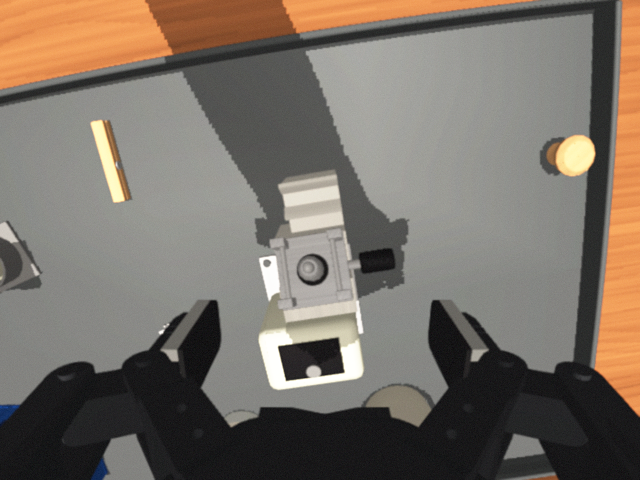

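View pics/C.png

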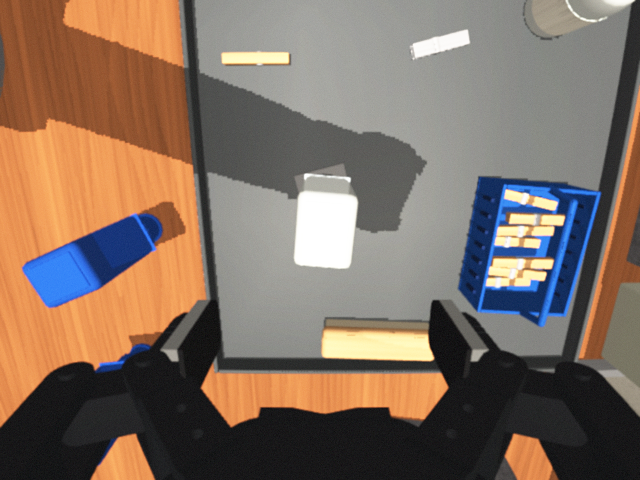

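```bash
cat >> h.py <<'E'
def dockT(p):
    T=np.eye(4); T[:3,:3]=Ro.from_euler('z',p[2]).as_matrix(); T[:3,3]=[p[0],p[1],6]; return T
def tf(T,P): return np.atleast_2d(P)@T[:3,:3].T+T[:3,3]
NB=np.eye(4); NB[:3,:3]=Ro.from_euler('y',-25,degrees=True).as_matrix(); NB[:3,3]=[0,0,75]
E
cat > ov.py <<'E'
from h import *
def dock_lines(p):
    T=dockT(p); L=[]
    sq=lambda h,z:[[h,h,z],[h,-h,z],[-h,-h,z],[-h,h,z],[h,h,z]]
    L.append((tf(T@NB,sq(28,0)),(0,255,0)))
    a=np.linspace(0,2*np.pi,25)
    L.append((tf(T@NB,np.c_[9*np.cos(a),9*np.sin(a),22+0*a]),(255,0,0)))
    L.append((tf(T@NB,np.c_[4*np.cos(a),4*np.sin(a),36+0*a]),(255,255,0)))
    L.append((tf(T,[[-9,38,58],[-9,66,58],[9,66,58],[9,38,58],[-9,38,58]]),(0,0,255)))
    L.append((tf(T,[[44,-55,86],[102,-55,86],[102,28,86],[44,28,86],[44,-55,86]]),(255,0,255)))
    L.append((tf(T,[[-64,30,58],[-64,-30,58]]),(0,165,255)))
    L.append((tf(T,[[-66,30,54],[-40,30,54],[-40,-30,54],[-66,-30,54],[-66,30,54]]),(0,255,255)))
    return L
def bottle_lines(p):
    T=dockT(p); T[2,3]=12
    r=lambda z:[[23,30,z],[23,-30,z],[-23,-30,z],[-23,30,z],[23,30,z]]
    return [(tf(T,r(170)),(0,0,255)),(tf(T,r(64)),(0,255,0))]
def crop(n,L,x0,y0,w,h,s):
    im=cv2.imread(f"pics/{n}.png")[y0:y0+h,x0:x0+w]; im=cv2.resize(im,None,fx=s,fy=s,interpolation=cv2.INTER_CUBIC)
    c=load(n)
    for P,col in L:
        q=(proj(P,c)-[x0,y0]+.5)*s
        cv2.polylines(im,[np.int32(q*8)],False,col,1,cv2.LINE_AA,3)
    return im
E
cat > fit.py <<'E'
from ov import *
from scipy.optimize import least_squares
s,c=np.sin(np.radians(25)),np.cos(np.radians(25))
loc={"dock":[0,0,0],"bore":[0,30,59],"nb":[0,0,75],"clip":[-15.5*s,0,75+15.5*c],"pin":[0,38,58]}
obs={"dock":[[532.3,144.2],[529.4,150.2],[530,147.8],[530.5,143.2]],"bore":[[533.3,177.1],[536.7,175.4],[534.5,175.7],[535.1,173.9]],
"nb":[[530.4,145.9],[531.4,146.1],[527,144.1],[525.3,148]],"clip":[[520.9,146],[520.6,144.9],[523.1,145.4],[524.8,144.1]],"pin":[[536.2,183.4],[533.4,181.5],[536.3,188.4],[537.7,186.9]]}
f=lambda p:np.concatenate([(tf(dockT(p),loc[k])[0,:2]-o).ravel() for k in loc for o in obs[k]])
r=least_squares(f,[530,146,0],loss="soft_l1",x_scale=[1,1,.01]); p=r.x; print("dock",p)
n=np.mean([[474.5,183.6],[470.6,187.6],[470.9,185.5],[472.5,184.1]],0)
print("notch local",tf(np.linalg.inv(dockT(p)),[*n,54]))
# bottle yaw from bright top face
im=cv2.imread("pics/C.png"); g=(im.min(2)>225).astype(np.uint8); g[:190]=0; g[275:]=0; g[:,:280]=0; g[:,370:]=0
pts=cv2.findNonZero(g).reshape(-1,2).astype(float); C=load("C")
u=cv2.undistortPoints(pts.reshape(-1,1,2),C[2],C[3]).reshape(-1,2); d=np.c_[u,np.ones(len(u))]@C[0]; o=-C[0].T@C[1]
w=o+d*((182-o[2])/d[:,2])[:,None]; rect=cv2.minAreaRect(w[:,:2].astype(np.float32)); print(rect)
top=np.hstack([crop("A",dock_lines(p),240,190,230,170,3.4)])
cv2.imwrite("pics/ovA.png",top)
b=crop("B",dock_lines(p),245,160,160,235,2.5)
bp=[*rect[0],np.radians(rect[2]) if rect[1][0]<rect[1][1] else np.radians(rect[2]-90)]; print(bp)
cc=crop("C",bottle_lines(bp),270,145,120,140,3.3); 
h=max(b.shape[0],cc.shape[0]); pad=lambda i:cv2.copyMakeBorder(i,0,h-i.shape[0],0,0,0)
cv2.imwrite("pics/ovBC.png",np.hstack([pad(b),pad(cc)])); print(b.shape,cc.shape,top.shape)
E
python3 fit.py
```

```text
dock [ 5.29905958e+02  1.45587231e+02 -1.58594931e-01]
notch local [[-63.31189803  29.99023445  48.        ]]
((499.15948486328125, -178.43951416015625), (57.545902252197266, 43.51615905761719), 85.20538330078125)
[499.15948486328125, -178.43951416015625, np.float64(-0.08368184777246983)]
(588, 400, 3) (462, 396, 3) (578, 782, 3)
```

View pics/ovA.png

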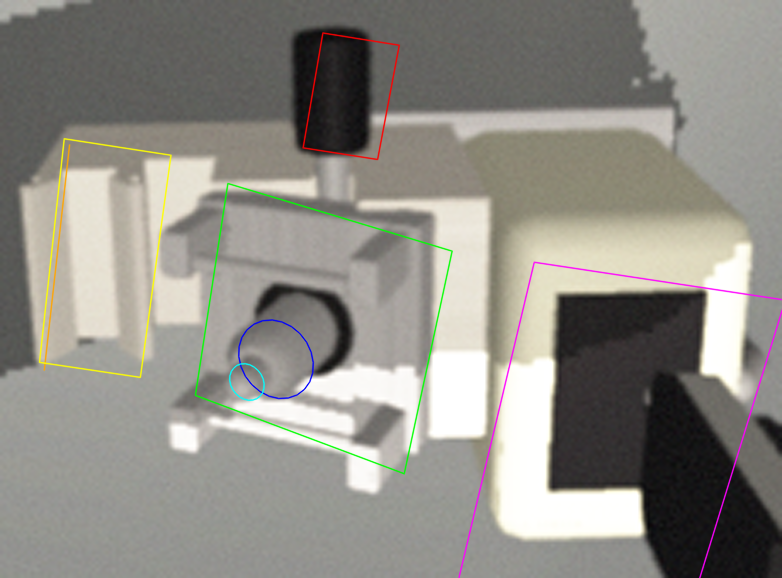

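View pics/ovBC.png

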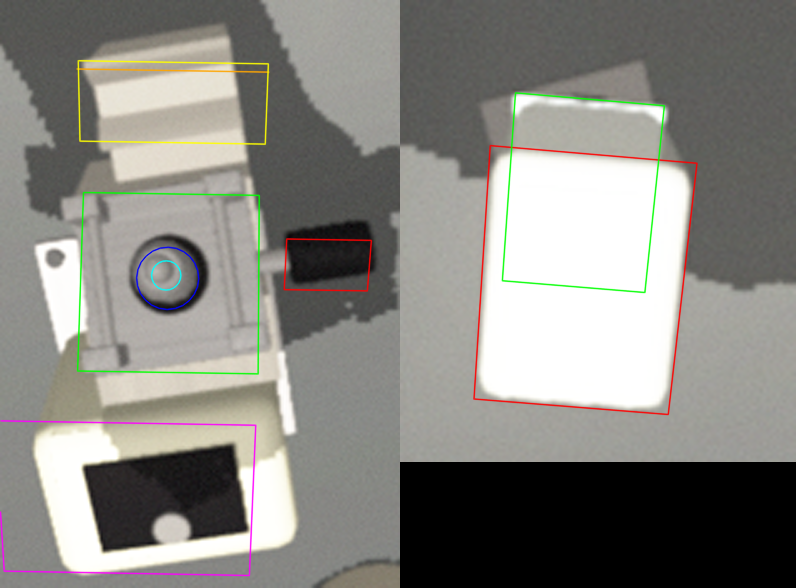

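Overlays: in A the knob's axis is nearly vertical (crop 331,152 → 333,32), so the dock's yaw is close to 0 and the spot-based yaw was wrong. The bottle rectangle fits well. I'll refit the dock with hand-picked features.

```bash
cat > fit2.py <<'E'
from ov import *
from scipy.optimize import least_squares
A,B=load("A"),load("B"); ca=lambda q:np.array(q)/3.4+[239.5,189.5]; cb=lambda q:np.array(q)/2.5+[244.5,159.5]
c_=[]
n=lambda z,x=0,y=0:tf(NB,[x,y,z])[0]
O=[(A,ca((331,150)),[0,38,58]),(A,ca((333,34)),[0,66,58]),(A,ca((245,378)),n(36)),(A,ca((304,330)),n(0)),
(B,cb((288,256)),[0,38,58]),(B,cb((372,245)),[0,66,58]),(B,cb((163,272)),n(36)),(B,cb((169.5,274)),n(0)),
(B,cb((75,208)),n(20,-22,-22)),(B,cb((225,183)),n(20,-22,22)),(B,cb((98,357)),n(20,22,-22)),(B,cb((255,335)),n(20,22,22))]
f=lambda p:np.concatenate([proj(tf(dockT(p),l),c)[0]-q for c,q,l in O])
r=least_squares(f,[530,146,0],loss="soft_l1",x_scale=[1,1,.01]); p=r.x; print("dock",p); print(np.round(r.fun.reshape(-1,2),1).tolist() if len(r.fun)==24 else r.fun)
for C,q in [(A,ca((96,255))),(B,cb((100,102))),(B,cb((237,84)))]:
    u=cv2.undistortPoints(np.float64(q).reshape(1,1,2),C[2],C[3]).ravel(); d=np.r_[u,1]@C[0]; o=-C[0].T@C[1]
    w=o+d*((50-o[2])/d[2]); print("floor local",tf(np.linalg.inv(dockT(p)),w))
L=dock_lines(p)
L[-2]=(tf(dockT(p),[[-58,30,44],[-58,-16,44],[-48,-16,44],[-48,30,44],[-58,30,44]]),(0,165,255))
cv2.imwrite("pics/ov2.png",np.hstack([crop("A",L,240,190,180,170,2.5)[:425],crop("B",L,245,160,140,170,2.5)])); 
E
python3 fit2.py
```

```text
dock [ 5.29095087e+02  1.46237437e+02 -6.22118882e-02]
[[-2.8, -0.3], [-0.9, -0.3], [-1.0, 2.1], [2.3, -1.5], [-0.5, -1.9], [-0.3, -0.1], [-0.3, 0.0], [0.5, 2.0], [5.0, -0.6], [4.3, 4.9], [-0.9, -0.1], [-2.9, 4.4]]
floor local [[-55.07522364   2.15835931  44.        ]]
floor local [[-52.13276701 -19.85917574  44.        ]]
floor local [[-54.50853975  25.74136739  44.        ]]
```

View pics/ov2.png

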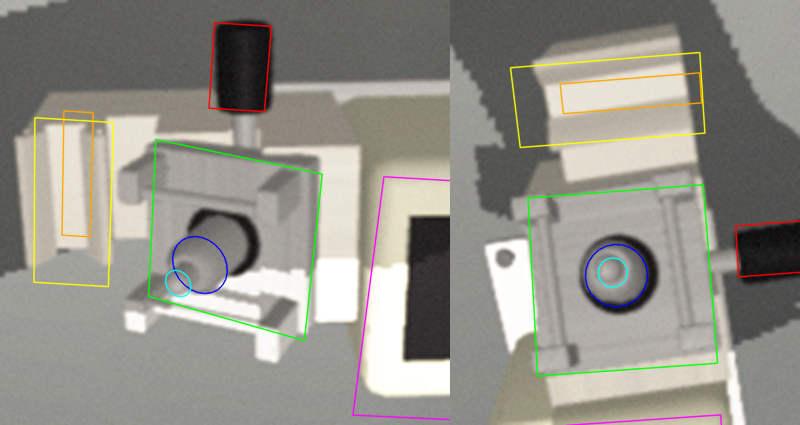

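```bash
cat > fit3.py <<'E'
exec(open("fit2.py").read().split("f=lambda")[0])
O=O[:8]; O+=[(B,cb((97,88)),None),(B,cb((235,70)),None),(B,cb((103,117)),None),(B,cb((238,97)),None),(A,ca((74,250)),0),(A,ca((118,250)),1)]
def onplane(C,q,z):
    u=cv2.undistortPoints(np.float64(q).reshape(1,1,2),C[2],C[3]).ravel(); d=np.r_[u,1]@C[0]; o=-C[0].T@C[1]
    return o+d*((z-o[2])/d[2])
G=[(B,cb((97,88)),-58),(B,cb((235,70)),-58),(B,cb((103,117)),-48),(B,cb((238,97)),-48),(A,ca((74,250)),-58),(A,ca((118,250)),-48)]
def f(p):
    a=np.concatenate([proj(tf(dockT(p),l),c)[0]-q for c,q,l in O[:8]])
    g=[tf(np.linalg.inv(dockT(p)),onplane(C,q,50))[0,0]-x for C,q,x in G]
    return np.r_[a,g]
r=least_squares(f,[530,146,0],loss="soft_l1",x_scale=[1,1,.01]); p=r.x; print("dock",p); print(np.round(r.fun[:16].reshape(-1,2),1).tolist(),np.round(r.fun[16:],1))
np.save("dock.npy",p)
L=dock_lines(p)
L[-2]=(tf(dockT(p),[[-58,30,44],[-58,-16,44],[-48,-16,44],[-48,30,44],[-58,30,44]]),(0,165,255))
cv2.imwrite("pics/ov3.png",np.hstack([crop("A",L,240,190,180,170,2.5)[:425],crop("B",L,245,160,140,170,2.5)])); 
E
python3 fit3.py
```

```text
dock [ 5.28691392e+02  1.46255509e+02 -7.66005293e-02]
[[-2.7, -0.3], [-0.2, -0.3], [-1.5, 1.8], [1.8, -1.5], [-0.5, -1.7], [-0.3, 0.6], [-0.0, -0.5], [0.5, 1.5]] [ 1.8 -1.1  1.7 -2.1 -2.4 -1.1]
```

View pics/ov3.png

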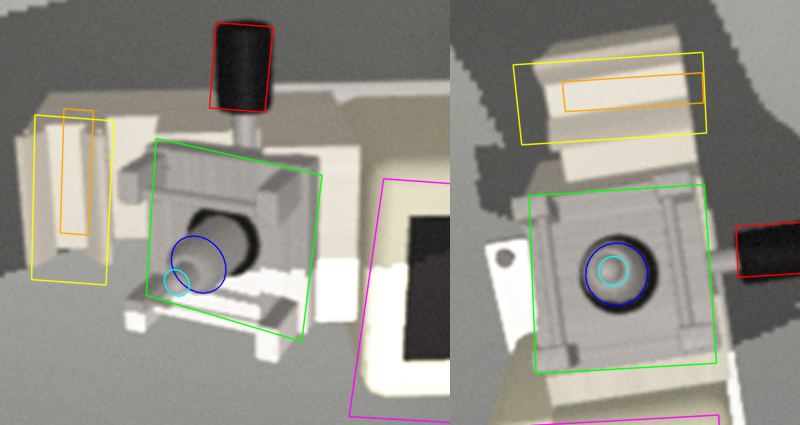

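```bash
cat > fit4.py <<'E'
exec(open("fit2.py").read().split("f=lambda")[0])
exec(open("fit3.py").read().split("def onplane")[1].join(["def onplane",""]).split("def f(p)")[0])
K=[(A,ca((335,150)),38),(A,ca((332,36)),66),(B,cb((288,256)),38),(B,cb((372,245)),66)]
N=[O[2],O[3],O[6],O[7]]
S={"dock":[530.5,146.3],"bore":[534.9,175.5],"nb":[528.5,146],"clip":[522.4,145.1],"pin":[535.9,185],"notch":[472.1,185.2]}
def f(v):
    p,bx,nx=v[:3],v[3],v[4]; T=dockT(p)
    a=[proj(tf(T,l),c)[0]-q-v[5+2*(c is B):7+2*(c is B)] for c,q,l in N]+[proj(tf(T,[bx,y,58]),c)[0]-q-v[5+2*(c is B):7+2*(c is B)] for c,q,y in K]
    g=[tf(np.linalg.inv(T),onplane(C,q,50))[0,0]-(x+53+nx) for C,q,x in G]
    loc={"dock":[0,0,0],"bore":[bx,30,0],"nb":[0,0,0],"clip":[-6.5,0,0],"pin":[bx,38,0],"notch":[nx,38,0]}
    s=np.concatenate([(tf(T,loc[k])[0,:2]-S[k])/2 for k in S])
    return np.r_[np.concatenate(a),g,s,v[5:]/2]
r=least_squares(f,[530,146,0,6,-53,0,0,0,0],loss="soft_l1",x_scale=[1,1,.01,1,1,1,1,1,1]); print(np.round(r.x,3)); print(np.round(r.fun[:16].reshape(-1,2),1).tolist(),np.round(r.fun[16:],1))
np.save("dock.npy",r.x)
E
sed -n 1,12p fit3.py >/dev/null; python3 fit4.py
```

```text
[ 5.29414e+02  1.46260e+02 -3.00000e-03  5.07200e+00 -5.39300e+01
  5.98000e-01 -5.14000e-01 -1.06000e-01  1.46600e+00]
[[-1.1, 3.7], [2.1, -1.0], [-1.4, -0.9], [0.7, 0.9], [-0.7, 0.1], [0.7, -0.6], [0.1, 0.1], [0.1, 0.1]] [ 0.6  1.   0.5  0.1 -1.8 -0.5 -0.5 -0.  -0.2  0.4  0.5  0.1  0.3  0.6
 -0.6 -0.4  1.8 -0.4  0.3 -0.3 -0.1  0.7]
```

Dock pose solved: (529.4, 146.3), yaw ≈ 0. The bore is about 5 mm behind the dock's origin, which explains the earlier misfit. Next I'll draw the pin.

```bash
cat > s1.py <<'E'
from h import *
v=np.load("dock.npy"); T=dockT(v[:3]); bx=v[3]; o=[np.pi,0,np.pi/2+v[2]]
def P(x,y,z): return tf(T,[x,y,z])[0]-[0,0,18.7+1]   # tcp so that grasp point at dock-local xyz
st=lambda m:(lambda s:print(m,round(s["t"],2),np.round(s["tcp_pos"],1),np.round(s["wrist_force"],1),round(s["gripper_width"],3),round(s["grasp_force"],1)))(robot.get_state())
robot.reach(P(bx,53,190),o)
robot.gripper_to(.55,30)
robot.move_straight(P(bx,53,58),rate=150); st("down")
robot.gripper_to(0,30); robot.hold(.2); st("grip")
robot.move_straight(P(bx,58,58),rate=30); st("5mm")
robot.move_straight(P(bx,113,58),rate=100); robot.hold(.15); st("out")
cv2.imwrite("pics/out.png",robot.capture("wrist")); r=robot.spot_point("wrist","pin"); print([(d["point"],d["score"]) for d in r[:1]])
st("x")
E
python3 s1.py
```

```text
down 10.28 [535.3 199.5  45.2] [ 0.2 -0.  -0. ] 0.547 0.0
grip 10.85 [535.1 199.5  44.9] [0.5 0.8 4.2] 0.199 30.0
5mm 11.17 [535.  204.   44.6] [ 0.8 -3.3  4.5] 0.199 30.2
out 12.02 [534.7 258.8  44.2] [ 0.2 -0.  -0.5] 0.198 29.7
[([534.0, 244.4, 60.9], 0.56)]
x 12.12 [534.8 258.8  44.3] [ 0.6 -1.4 -0. ] 0.203 29.7
```

```bash
cat > s2.py <<'E'
src=open("s1.py").read().split("robot.reach")[0]; exec(src)
nx=v[4]
Z=lambda p,z:[p[0],p[1],z]
robot.move_straight(Z(P(bx,113,58),64),rate=120)
robot.move_straight(Z(P(nx,113,58),64),rate=150)
robot.move_straight(Z(P(nx,53,58),64),rate=150); robot.hold(.1); st("over")
robot.move_straight(Z(P(nx,53,58),46),rate=80); st("46")
robot.move_straight(Z(P(nx,53,58),36.5),rate=40); robot.hold(.1); st("36.5")
cv2.imwrite("pics/park0.png",robot.capture("wrist"))
s=robot.get_state()["wrist_force"]
if abs(s[2])<8:
    robot.gripper_to(.45); robot.hold(.2); st("rel")
    robot.move_straight(Z(P(nx,53,58),150),rate=200); robot.hold(.2)
    save("park",wristcam()); cv2.imwrite("pics/park.png",robot.capture("wrist")); print([(d["point"],d["score"]) for d in robot.spot_point("wrist","pin")[:2]]); st("up")
im=cv2.imread("pics/park.png"); cv2.imwrite("pics/parkc.png",cv2.resize(im[130:430,200:500],None,fx=2,fy=2))
E
python3 s2.py
```

```text
over 13.62 [476.1 200.1  64. ] [-0.7  0.2 -0.2] 0.196 29.7
46 14.0 [475.  199.6  45.3] [-0.7  0.9 -0. ] 0.196 29.7
36.5 14.48 [475.7 199.4  36.6] [0.2 0.2 0.3] 0.198 29.6
rel 15.07 [475.7 199.4  36.5] [-0.1 -1.1  0.1] 0.446 0.0
[([476.1, 189.0, 53.2], 0.81)]
up 16.09 [475.1 199.2 148.9] [-0.2  0.3 -1.2] 0.455 0.0
```

View pics/parkc.png

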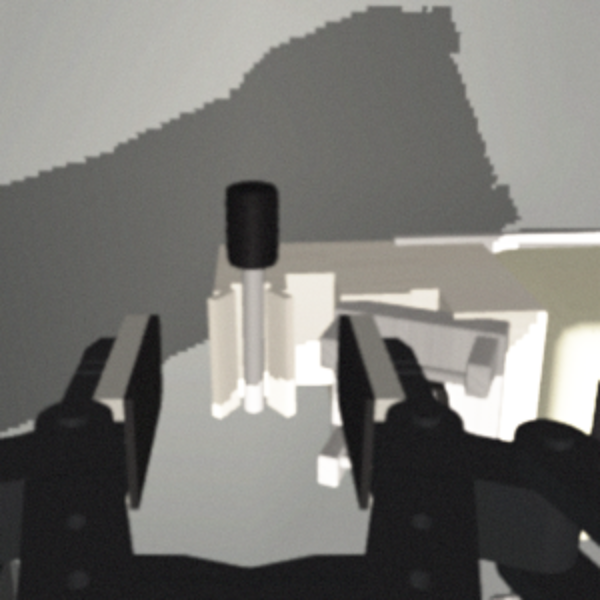

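The pin is in the notch: the shaft lies in the groove (crop 253,340) and the knob hangs beyond its end (252,222). That also uses up my picture allowance, so I'll work from numbers from here. Next is the bottle.

```bash
cat > s3.py <<'E'
exec(open("s1.py").read().split("robot.reach")[0])
bxy=np.array([499.2,-178.6]); o=[np.pi,0,np.pi/2-.084]; zt=162-19.7
Rf=T[:3,:3]@NB[:3,:3]@Ro.from_euler('xyz',[np.pi,0,np.pi/2]).as_matrix(); of=Ro.from_matrix(Rf).as_euler('xyz')
nb=tf(T,[0,0,75])[0]; nz=(T@NB)[:3,2]
print("ik",robot.solve_ik(nb+nz*(60+130.3),of),robot.solve_ik(nb+nz*130.3,of))
robot.move_straight([475.5,199.3,250],rate=250)
robot.reach([*bxy,290],o); robot.gripper_to(1.0,90)
robot.hold(.1)
print([(np.round(d["point"],1),round(d["score"],2)) for d in (robot.capture("wrist"),robot.spot_point("wrist","bottle_grip"))[1][:2]])
robot.move_straight([*bxy,zt],rate=150); robot.hold(.1); st("down")
robot.gripper_to(0,90); robot.hold(.3); st("grip"); print(robot.get_state()["torque"])
robot.move_straight([*bxy,zt+15],rate=50); robot.hold(.2); st("lift"); print(robot.get_state()["torque"])
E
python3 s3.py
```

```text
ik [ 0.42553876 -0.30644259 -0.46464425  1.01146752 -0.17656903  1.96344652] [ 0.39773114 -0.25587001 -0.54979846  0.87132083 -0.1656542   1.93749134]
[(array([ 241.7, -408.9,  155.5]), 0.81), (array([ 501.5, -180.8,  163. ]), 0.73)]
down 20.02 [ 499.8 -178.8  143.4] [-0.3  1.1 -0.4] 0.998 0.0
grip 20.77 [ 499.6 -178.7  142.8] [ 0.2 -0.3  3.7] 0.531 91.9
[-0.02854287 -0.22684008 -0.0018447 ]
lift 21.42 [ 498.9 -178.5  156.9] [-0.3 -0.4 -2.3] 0.53 92.6
[-0.00385063  0.04632866 -0.00268762]
```

```bash
cat > s4.py <<'E'
exec(open("s3.py").read().split("print(\"ik\"")[0])
L=130.8
def nf():
    s=robot.get_state(); T2=(T@NB)[:3,:3]; return T2.T@s["wrist_force"],T2.T@s["torque"],T2.T@(s["tcp_pos"]-nb-nz*L)
def go(off,s,rate=40,hold=.15):
    robot.move_straight(nb+(T@NB)[:3,:3]@np.array([*off,s])+nz*L,of,rate=rate); robot.hold(hold)
    f,m,q=nf(); print("s",s,"t",round(robot.get_state()["t"],1),"F",np.round(f,1),"M",np.round(m,2),"pos",np.round(q,1)); return f,m,q
E
cat > s5.py <<'E'
exec(open("s4.py").read())
robot.move_straight([*bxy,zt+150],rate=220)
robot.reach(nb+nz*(L+60),of); robot.hold(.2); print(nf())
for c in ["scene","side"]:
    cv2.imwrite(f"pics/pre_{c}.png",robot.capture(c))
    for k in ["bottle","coupler","bottle_grip"]:
        for d in robot.spot_point(c,k)[:4]:
            w=np.array(d["point"]); q=tf(np.linalg.inv(T@NB),w)[0]
            if np.linalg.norm(q[:2])<40: print(c,k,np.round(q,1),round(d["score"],2))
for s in [40,30,24]:
    f,m,q=go([0,0],s)
    if np.linalg.norm(f)>8: break
E
python3 s5.py
```

```text
(array([-0.95118295, -0.6956572 , -1.28756058]), array([-0.01046513,  0.61931536,  0.01194088]), array([ 0.68614559, -0.67938008, 59.69639585]))
scene bottle [ 2.2  0.8 60.9] 0.75
scene bottle [ 2.8 -2.9 -0.5] 0.69
scene coupler [-3.  -0.7 86.4] 0.86
scene bottle_grip [  2.4   2.9 207. ] 0.62
side bottle [-2.1 -4.6 59.1] 0.9
side coupler [ 1.8 -1.4 88.2] 0.67
side bottle_grip [ -4.5   2.7 211.3] 0.72
side bottle_grip [  0.7  28.6 -16.4] 0.44
s 40 t 24.8 F [-1.4 -0.8 -2. ] M [ 0.01  0.62 -0.04] pos [ 0.2  0.1 40.3]
s 30 t 25.4 F [-0.5  0.5 -1.5] M [ 0.03  0.6  -0.01] pos [ 0.1  0.  30.1]
s 24 t 25.8 F [-1.  -0.3 -2.3] M [0.03 0.62 0.03] pos [ 0. -0. 24.]
```

```bash
python3 - <<'E'
exec(open("s4.py").read())
for s in [20,17,15]:
    f,m,q=go([0,0],s,25,.1)
    if np.linalg.norm(f[:2])>8 or f[2]>12: break
E
```

```text
s 20 t 26.2 F [-0.7 -0.4 -2.5] M [ 0.    0.6  -0.03] pos [-0. -0. 20.]
s 17 t 26.6 F [-1.  -0.2 -2. ] M [-0.02  0.66 -0.01] pos [ 0. -0. 17.]
s 15 t 27.0 F [-1.4  0.5 -2.2] M [-0.04  0.7  -0.02] pos [-0.1 -0.  14.9]
```

```bash
python3 - <<'E'
exec(open("s4.py").read())
for s in [12,9,7,5,3]:
    f,m,q=go([0,0],s,25,.1)
    if np.linalg.norm(f[:2])>8 or f[2]>28: break
E
```

```text
s 12 t 27.3 F [-1.3 -0.1 -1.6] M [0.16 0.8  0.  ] pos [-0.   0.1 12. ]
s 9 t 27.7 F [-0.7  0.4 -2.5] M [0.34 0.76 0.01] pos [-0.   0.1  8.9]
s 7 t 28.1 F [-2.2  1.9  0.3] M [ 0.31  1.01 -0.01] pos [0.  0.1 7. ]
s 5 t 28.4 F [-2.5  0.7  0.6] M [ 0.45  1.04 -0.02] pos [0.  0.  4.9]
s 3 t 28.8 F [-2.8  1.3  4.3] M [0.35 1.38 0.02] pos [0.1 0.1 3.3]
```

```bash
python3 - <<'E'
exec(open("s4.py").read())
off=np.array([-.5,.4])
for s in [2,0.5,-1,-2.5,-4]:
    f,m,q=go(off,s,20,.1)
    off=off+np.clip((f[:2]-[-1,-.2])*.15,-.5,.5)
    if np.linalg.norm(f[:2])>12 or f[2]>25: break
print(off)
for c in ["scene","side"]:
    robot.capture(c)
    for k in ["bottle","coupler","bottle_grip"]:
        for d in robot.spot_point(c,k)[:4]:
            q=tf(np.linalg.inv(T@NB),np.array(d["point"]))[0]
            if np.linalg.norm(q[:2])<25: print(c,k,np.round(q,1),round(d["score"],2))
E
```

```text
s 2 t 29.1 F [-2.8  0.1  6. ] M [ 0.1   1.26 -0.04] pos [-0.1  0.3  2.5]
s 0.5 t 29.4 F [-3.5  0.4  8.3] M [ 0.    1.26 -0.04] pos [-0.1  0.3  1.2]
s -1 t 29.8 F [-3.8  0.3 12.2] M [-0.17  1.62 -0.  ] pos [-0.1  0.4  0.4]
s -2.5 t 30.1 F [-6.5 -1.9 25.7] M [-0.54  2.73  0.03] pos [-0.1  0.5  0.3]
[-2.06304108  0.34811338]
scene bottle [1.8 3.1 0.4] 0.75
scene coupler [-0.5 -1.8 29.8] 0.97
scene bottle_grip [  2.    3.1 148.6] 0.93
side bottle [-1.6 -5.1 -2. ] 0.7
side coupler [ 4.   0.6 29.7] 0.81
side bottle_grip [ -6.6   2.8 150.7] 0.66
```

```bash
python3 - <<'E'
exec(open("s4.py").read())
f,m,q=go([-1.2,.4],-2.0,10,.6)
s=robot.get_state(); R=Ro.from_euler('xyz',s["orientation"]).as_matrix(); print("tilt",np.degrees(np.arccos(-R[:,2]@nz)),s["grasp_force"],s["gripper_width"],s["joint_velocities"].round(3))
p=[]
for c in ["scene","side"]:
    robot.capture(c)
    for d in robot.spot_point(c,"pin")[:2]: print(c,np.round(d["point"],1),round(d["score"],2))
    M=[d["region"] for d in robot.trace(c,"bottle")]
    cm=robot.camera_model(c); C=(cm["R"],cm["t"],np.array([[cm["fx"],0,cm["cx"]],[0,cm["fy"],cm["cy"]],[0,0,1]]),np.array(cm["distortion"]))
    Q=proj(tf(T@NB,[[0,0,z] for z in (10,66,117,168)]),C); a=proj(tf(T@NB,[[0,0,117]]),C)[0].astype(int)
    for r in M:
        if r[a[1]-5:a[1]+5,a[0]-5:a[0]+5].any():
            y,x=np.nonzero(r); print(c,"mask centroid",x.mean().round(1),y.mean().round(1),x.min(),x.max(),y.min(),y.max(),"axis pts",Q.round(1).tolist())
print(nf(),robot.get_state()["t"])
E
```

```text
s -2.0 t 31.4 F [-6.1 -0.5 21.2] M [-0.36  2.58 -0.01] pos [-0.1  0.4  0.3]
tilt 0.15607439790516783 95.31244039535522 0.5286665403622728 [-0.001 -0.001 -0.    -0.001 -0.002 -0.   ]
scene [477.3 183.1  49.4] 0.4
scene mask centroid 368.2 179.3 348 386 147 211 axis pts [[375.9, 207.0], [370.9, 188.4], [366.2, 170.6], [361.1, 151.7]]
side [ 502.  -179.5    6.4] 0.46
side [529.4 148.8   5.6] 0.27
side mask centroid 308.3 295.6 281 334 268 323 axis pts [[290.8, 315.7], [301.3, 302.6], [311.8, 289.5], [323.2, 275.2]]
(array([-6.3969686 , -0.75728737, 22.50694474]), array([-0.28674912,  2.4889977 ,  0.0479983 ]), array([-0.03975354,  0.38986499,  0.28817934])) 31.7
```

```bash
python3 -c "
from bench import robot
print(robot.sign_off())"
```

```text
the job is handed in; nothing more can be done
None
```

I handed the job in at about 32 s of the 48 s allowed, and the verdict wasn't shown: the pin is parked in the notch and let go, and the bottle is still gripped and held home at about 22 N. I didn't see the clip's snap directly; "home" comes from the firm stop within about 0.3 mm of the expected height.

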